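Send the tube block home into the reader

TASK

With the fingertips only, hold the drawer's lock button down and push the tube reader's loading drawer all the way in to its end stop, then let the button go so that the drawer locks itself there. When it is locked, press the reader's start key fully down and let it go. The block of tubes rides along in the drawer: do not touch it or take it out, and leave the other things on the bench where they stand.

Things in the scene. Friction and masses are not known exactly. Their poses are not given: they have to be found in the camera images.
- tube_reader: White reader for tube blocks, fixed, 305 x 170 x 120 mm, a low slide bed before its mouth. Origin: on the bench, mid-footprint. x points along the slide, from the bed's open end to the box (the way the drawer goes in); y to the left of that, z up. Box: x +35 to +155, y -85 to +85 mm, flat top z 120 mm; the mouth is its face at x +35 mm. Bed: x -150 to +35 mm, 150 mm wide, top z 36 mm.
- drawer (a joint): Drawer: m pushed in along the reader's x. 0 = parked out, locked; 0.120 = home on its end stop, the white front panel closing the mouth. Friction 1.5 N plus 8 N per m/s. A pawl on the lock button catches in a toothed strip with a gap every 12 mm: unless the button is held down the drawer locks in the gap it is in or next meets (1 mm play, 1 mm more give per 10 N). Locked home: 0.119 to 0.120.
- nest (a point): Middle of the drawer's nest floor, under the tube block, 44 mm above the bench; a rim 8 mm high holds the block with 1.5 mm play. Parked, it is at x = -51 mm of the reader. Behind it (reader's -x) stands the drawer's white front panel, 156 mm wide, top at z 104 mm, its faces 36 and 46 mm behind this point.
- lock_top (a point): Top centre of the lock button: grey, round, 27 mm in diameter, standing up from a white housing (44 x 60 mm, top z 80 mm) behind the drawer's front panel, 67 mm behind the nest point in the reader's -x. The panel's rear face is 21 mm ahead of the button's centre, rises 11 mm above it and may be pushed. Button top at z 93.5 mm up, 86.5 mm fully down. It moves with the drawer.
- lock_button (a joint): How far the lock button is pressed straight down, in m: 0 = up, 0.007 = fully down. A spring pushes it up with about 2.6 N at the top and 6.2 N fully down. The drawer is free while it is more than about 4 mm down. In between the gaps the released button stays about 4 mm down.
- key_top (a point): Top centre of the start key: a light round key 25 mm in diameter on the top of the reader's box, beside the dark rectangular display, at x = +80, y = +44 mm of the reader; its top is 128.5 mm above the bench, 8.5 mm above the flat box top. It is the only key there.
- start_key (a joint): How far the start key is pressed straight down, in m: 0 = up, 0.004 = fully down. A spring pushes it up with 1.5 N at the top and 3.9 N fully down. It must not be pressed before the drawer is home.
- tube_block: Loose foam-green block with capped microtubes, 52 x 116 x 32 mm (the long side across the slide), 0.12 kg, standing in the drawer's nest; its top with caps is 76 mm above the bench. Origin: middle of its underside. Leave it in the nest, untouched.
- reagent_2: Bystander: brown reagent bottle with a blue cap, 45 mm in diameter and 78 mm high, standing beside the slide bed. Origin: middle of the underside.
- reagent_3: Bystander: small white reagent bottle with a red cap, 36 mm in diameter and 64 mm high, standing beside the slide bed. Origin: middle of the underside.
- black_cap: Bystander: black bottle cap, 31 mm in diameter and 18 mm high, lying on a rear corner of the reader's box top, about 113 mm from the start key. Origin: middle of the underside.
- tape_roll: Bystander: roll of label tape, 62 mm in diameter and 18 mm high, lying beyond the open end of the slide bed. Origin: middle of the underside.
- tip_box: Bystander: blue pipette-tip box with a clear lid, 76 x 118 x 73 mm, on the right near the robot. Origin: middle of the underside.
- tube_rack: Bystander: steel rack full of glass tubes, 88 x 192 x 86 mm, far left beyond the carton. Origin: middle of the underside.

How it is judged:
By the outcome, as a careful person would: the job done as asked, in the order asked, and still so for the second after the job is handed in, with the robot touching nothing.
It also fails if it takes over 35 s, if anything falls off the work surface, if the arm or the gripper's body presses on something with over 40 N, if the wrist force passes 120 N, or if a joint passes its speed limit or range.

ROBOT

A 7-joint arm with a two-finger parallel gripper is mounted at the origin on the work surface; the furniture and walls round the work are solid. World frame = base frame: x ahead of the robot, y to its left, z up, the work surface at z = 0. Lengths are in mm, angles in degrees, forces in N, time in s.
With the tool pointing down it reaches from about 425 to 875 mm from the base axis. Payload 4.7 kg.
Tool frame: the origin (TCP) lies midway between the tips of the shut fingers; the grasp point (between the pads) lies env.tcp_to_grasp behind it (env.tcp_to_grasp is the distance from the TCP to the grasp point, in mm); z points along the fingers, y is the line along which they close (so a half turn about z gives the same grasp; the last joint's range is limited). The gripper opens to 85 mm and grips with 20 to 120 N. Pads are 22 mm wide; open, the fingers measure 114 mm over their backs; the gripper's body (76 mm by 85 mm) begins 54 mm behind the grasp point. The pads swing forward as they close: fully open they stand 13 mm farther back than shut.
Start: joints at [76.438, 18.392, -4.016, 83.108, 1.295, 78.541, -3.26], TCP at [161.295, -629.689, 231.349] pointing down, gripper open.
Joint ranges: [-163.93, 163.93], [-17.29, 119.83], [-79.2, 71.16], [3.27, 140.29], [-89.18, 269.18], [5.43, 117.66], [-154.24, 154.24]. Speed limits (degrees/s): [147.25, 147.25, 180, 180, 180, 180, 180].

INTERFACE

Orientations are given as a 3x3 rotation matrix whose columns are the frame's x, y, z axes.
In Python, from cell import env gives the robot as it stands. The module is installed in compiled form; this text tells all that it offers.
- The arm moves only by the shell command python3 -m creep 'ROWS' [FORCE]. ROWS is JSON, a list of rows, each a list of 3 entries, a list of its own where there are three numbers: the closure, from 0 (fully open) to 1 (shut), then the shift along the tool's x, y, z in m, then the turn, a rotation vector about the tool's x, y, z in degrees. A call has 1 to 10 rows; each row shifts and turns the commanded pose from where the row before left it, along the tool's axes as they then stand; what a row does not reach is not made up. A row lasts 1/10 s, in which the tool goes at most 50 mm and 8.59 degrees, less where a joint would pass 70% of its speed; a pose out of reach is approached as far as the arm can. A call with a gripper value outside its range is refused whole. The fingers move at their own pace and stop on an object; FORCE is the grip in N (left out, the last holds). Time passes only in rows, so rows that do not move let the fingers close. It gives the time, the measured TCP pose, the force, the opening and the grip force at its end, in the units of the state.
- env.sense(): the state, without advancing time (a new reading comes with each control period).
- env.grab_frame(name): name is "side" or "top" or "wrist"; returns a dict with "image" (384x512x3 uint8, red, green, blue), "mtx" (3x3 intrinsics, pixels), "position" and "attitude" of the camera in the world. Camera axes: x right, y down, z forward; pixel columns grow to the right and rows downward; lengths in mm; the calibration is good to about 2 mm. The wrist camera is an equidistant fisheye: a pixel r from the principal point sees the ray r / f radians off the axis. A picture is of the moment at which its call begins. There is no depth.
- env.hand_in(): hands the job in; it is judged then, once.
The state is a dict: "time_s": time; "qpos": joint angles; "qd": joint speeds; "tau": joint torques, N m; "ee_pos": TCP position; "orientation": TCP orientation; "force": force on the tool from outside, world axes, zero at the start; "wrist_torque": the same for the moment, N m; "grip_width": finger opening in mm; "grip_force": force on a finger pad.
Only numpy, scipy, OpenCV 4.12 (cv2) and the standard library are available. Lean on these libraries where they do the work, as an engineer would, in place of code of your own. Each camera call takes 0.05 s, during which the arm holds its last target. There are 200 camera calls.

## Working session

There is one attempt and no reset: what is moved stays moved. The work goes in short steps, Python scripts to look and compute and a shell command to move; the robot and the scene stay as the last step left them, time stands still between calls to the robot, and variables do not carry over. Pictures are saved under pics/ and viewed, at most 10 in all, crops included, and the job is handed in when it is done.

```bash
mkdir -p pics; cat > h.py <<'E'
import numpy as np, cv2
from cell import env
def grab(n,f):
    d=env.grab_frame(n); cv2.imwrite('pics/'+f,d["image"][:,:,::-1]); 
    np.savez('pics/'+f+'.npz',image=d["image"],mtx=d["mtx"],position=d["position"],attitude=d["attitude"]); return d
def ray(d,u,v,fish=False):
    K=np.array(d["mtx"]); x=(u-K[0,2])/K[0,0]; y=(v-K[1,2])/K[1,1]
    if fish:
        r=np.hypot(x,y); s=np.sin(r)/max(r,1e-9); c=np.array([x*s,y*s,np.cos(r)])
    else: c=np.array([x,y,1.])
    return np.array(d["position"]),np.array(d["attitude"])@c
def onz(d,u,v,z,fish=False):
    p,r=ray(d,u,v,fish); return p+r*(z-p[2])/r[2]
E
python3 - <<'E'
from h import *
for n in("top","side"):
    d=grab(n,n+'0.png'); print(n,d["position"],np.round(d["attitude"],3).tolist(),d["mtx"])
print(env.sense(),env.tcp_to_grasp)
E
```

```text
top [ 247.61793284    2.982007   1279.69708416] [[0.033, -0.978, 0.206], [-0.999, -0.031, 0.013], [-0.006, -0.206, -0.979]] [[398.7384477    0.         251.21674531]
 [  0.         398.7384477  190.19056695]
 [  0.           0.           1.        ]]
side [  491.27042012 -1405.07280385   804.98156061] [[1.0, 0.017, 0.001], [0.007, -0.449, 0.894], [0.016, -0.893, -0.449]] [[490.54732286   0.         254.1296006 ]
 [  0.         490.54732286 189.22255042]
 [  0.           0.           1.        ]]
{'time_s': 0.1, 'qpos': array([76.43795507, 18.43722246, -4.0170239 , 83.17064839,  1.29567192,
       78.53892114, -3.25818614]), 'qd': array([ 0.04353892, -0.11873272,  0.01629999, -0.12746495,  0.04548143,
        0.0193889 ,  0.01553503]), 'tau': array([ 2.31957683e-04, -4.94877791e+01, -3.83860935e-01, -3.15210199e+01,
        1.30469003e-02,  7.44125020e-03, -1.04194226e-05]), 'ee_pos': array([ 161.16047276, -629.19695623,  230.2817693 ]), 'orientation': array([[ 9.68691275e-01,  2.48267854e-01, -5.35271346e-04],
       [ 2.48268412e-01, -9.68689802e-01,  1.69184100e-03],
       [-9.84821600e-05, -1.77176258e-03, -9.99998426e-01]]), 'force': array([-0.32355876,  0.66650789, -0.48056182]), 'wrist_torque': array([ 0.00592511,  0.03917129, -0.01257635]), 'grip_force': 0.0, 'grip_width': 85.39262066421202} 18.700000000000003
```

View pics/top0.png

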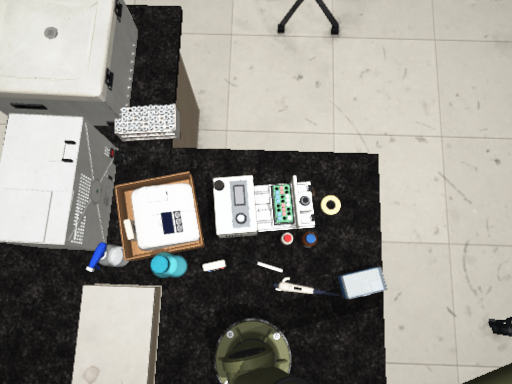

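View pics/side0.png

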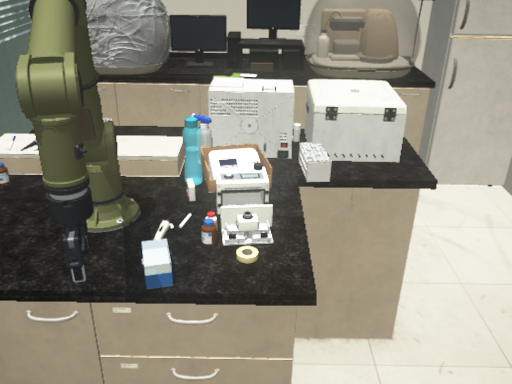

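The top view shows the reader's box at (235,206), its key at about (240,218), the tube block at (283,204) and the lock button at about (305,201). The slide runs along roughly world +y. I'll zoom in for exact pixels.

```bash
python3 - <<'E'
from h import *
d=np.load('pics/top0.png.npz'); im=d["image"][:,:,::-1]
c=cv2.resize(im[165:255,200:330],None,fx=6,fy=6,interpolation=cv2.INTER_CUBIC); cv2.imwrite('pics/c1.png',c)
for n,u,v,z in(("key",240,218,128.5),("lock",305,201,93.5)): print(n,onz(d,u,v,z))
E
```

```text
key [405.74969554  47.57084537 128.5       ]
lock [ 468.54521978 -145.32677259   93.5       ]
```

View pics/c1.png

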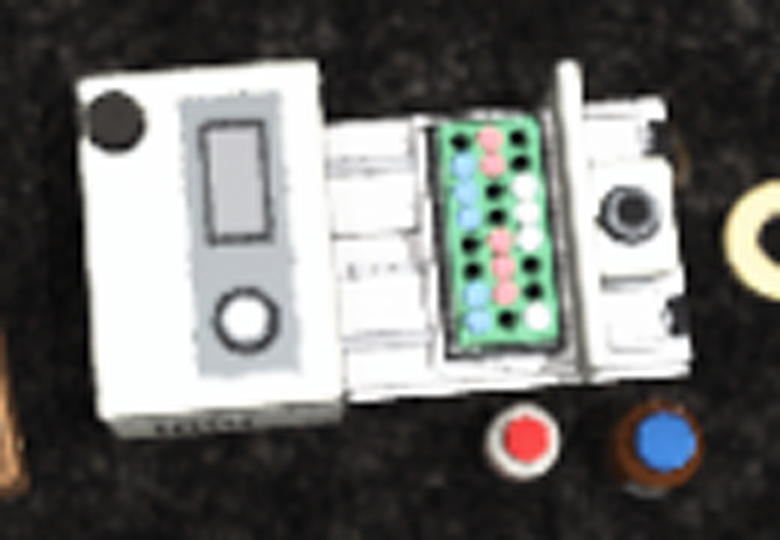

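The crop shows the key at (246,320) → image (240.6,217.9), the lock button at (632,210) → (304.9,199.6), and the panel just left of the button. Both bottles stand on the robot's side of the bed.

```bash
python3 - <<'E'
from h import *
d=np.load('pics/top0.png.npz')
f=lambda a,b,z:onz(d,200+(a+.5)/6-.5,165+(b+.5)/6-.5,z)
k=f(246,320,128.5);l=f(632,210,93.5);print(k,l,np.linalg.norm((k-l)[:2]),np.hypot(198,44))
w=(k-l)[:2]; yaw=np.arctan2(w[1],w[0])-np.arctan2(44,198)
print("yaw",np.degrees(yaw))
C=[f(*c,120)[:2] for c in((78,78),(318,62),(340,405),(100,415))]
for i in range(4):
    e=C[(i+1)%4]-C[i];print(C[i],np.linalg.norm(e),np.degrees(np.arctan2(e[1],e[0])))
print("panel",f(568,65,104),f(590,378,104))
for n,a,b,z in(("red",525,440,64),("blue",665,440,78),("cap",115,122,138),("tape",790,240,18)):print(n,f(a,b,z))
# side
s=np.load('pics/side0.png.npz')
im=s["image"][:,:,::-1];cv2.imwrite('pics/c2.png',cv2.resize(im[145:270,185:285],None,fx=5,fy=5,interpolation=cv2.INTER_CUBIC))
E
```

```text
[406.04816008  45.88439715 128.5       ] [ 472.88956559 -145.05239901   93.5       ] 202.29837770298155 202.82997806044352
yaw 96.76485455457056
[526.0446872  134.67357742] 120.0249169223607 -84.26562230990798
[538.03718911  15.24928935] 171.57471988620347 -174.58857478533466
[367.22714705  -0.93137929] 116.37716894855333 94.24018706258855
[358.62248778 115.12724939] 168.55934207116218 6.659063365073658
panel [ 544.46532527 -111.0184289   104.        ] [ 386.13797265 -123.54359402  104.        ]
red [358.32721891 -95.26075116  64.        ]
blue [ 359.32393716 -164.0923031    78.        ]
cap [500.17488564 113.35331641 138.        ]
tape [ 473.61482455 -238.85872163   18.        ]
```

View pics/c2.png

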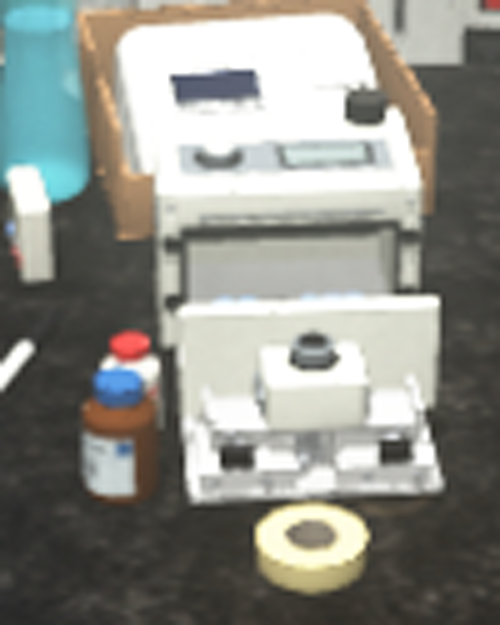

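The side crop confirms the button on its housing at crop (314,345), with the panel behind it and the bottles clear to the left. Next I move above the button with the fingers shut.

```bash
python3 -m creep '[[1,[0.034,-0.031,0.003],[0,0,0]],[1,[0.034,-0.031,0.003],[0,0,0]],[1,[0.034,-0.031,0.003],[0,0,0]],[1,[0.034,-0.031,0.003],[0,0,0]],[1,[0.034,-0.031,0.003],[0,0,0]],[1,[0.034,-0.031,0.003],[0,0,0]],[1,[0.034,-0.031,0.003],[0,0,0]],[1,[0.034,-0.031,0.003],[0,0,0]],[1,[0.034,-0.031,0.003],[0,0,0]],[1,[0.03,-0.03,0.003],[0,0,8.5]]]' 60
```

```text
time_s: 1.1
ee_pos: [409.7, -246.9, 201.2]
orientation: [[0.994, 0.111, -0.0], [0.111, -0.994, 0.0], [-0.0, -0.0, -1.0]]
force: [0.6, -0.5, -0.6]
grip_width: 0.2
grip_force: 0.0
```

```bash
python3 -m creep '[[1,[0.025,-0.031,0.01],[0,0,0]],[1,[0.025,-0.031,0.01],[0,0,0]],[1,[0.024,-0.030,0.01],[0,0,0]],[1,[0,0,0.01],[0,0,0]],[1,[0,0,0],[0,0,0]]]'
python3 - <<'E'
from h import *
s=env.sense();print(s["ee_pos"])
d=grab("wrist","w1.png");print(d["position"],np.round(d["attitude"],3).tolist(),d["mtx"])
K=np.array(d["mtx"])
R=np.array(d["attitude"])
for p in(s["ee_pos"],[473,-145,93.5]):
    c=R.T@(np.array(p)-d["position"]);t=np.arctan2(np.hypot(*c[:2]),c[2]);ph=np.arctan2(c[1],c[0]);print(K[0,2]+K[0,0]*t*np.cos(ph),K[1,2]+K[1,1]*t*np.sin(ph))
E
```

```text
time_s: 1.6
ee_pos: [471.0, -148.6, 159.8]
orientation: [[0.993, 0.114, -0.003], [0.114, -0.993, 0.001], [-0.003, -0.001, -1.0]]
force: [-0.9, -0.8, -0.7]
grip_width: 0.2
grip_force: 0.0
[ 470.9690036  -148.64788083  159.82341018]
[ 549.39452186 -139.6496771   302.96766432] [[0.115, -0.946, -0.304], [-0.993, -0.111, -0.033], [-0.003, 0.306, -0.952]] [[297.31863964   0.         259.08648133]
 [  0.         297.31863964 192.7643188 ]
 [  0.           0.           1.        ]]
259.61687191974426 250.29700084785287
255.19374410905158 204.56401313507115
```

View pics/w1.png

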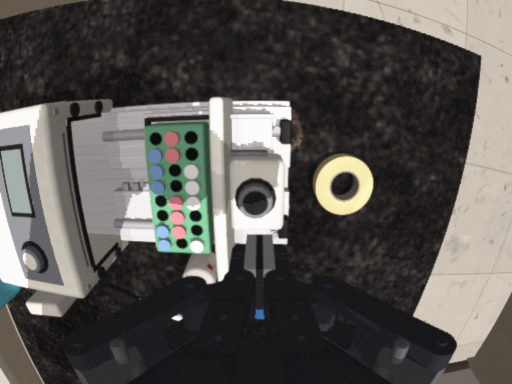

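```bash
python3 - <<'E'
from h import *
d=np.load('pics/w1.png.npz'); im=d["image"][:,:,::-1]
cv2.imwrite('pics/c3.png',cv2.resize(im[150:250,200:310],None,fx=6,fy=6,interpolation=cv2.INTER_CUBIC))
print(onz(d,257,196,93.5,1),onz(d,259,250,93.5,1))
E
```

```text
[ 479.88370238 -145.58047182   93.5       ] [ 434.84529439 -152.29579519   93.5       ]
```

View pics/c3.png

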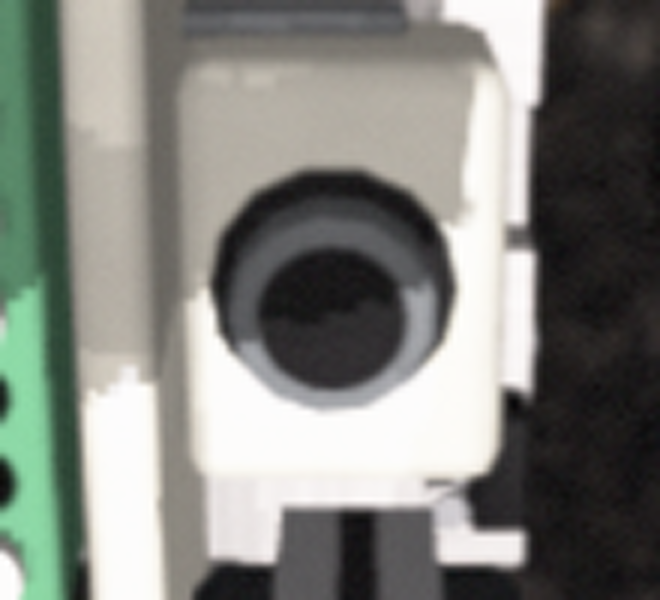

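The wrist crop puts the button top's centre at image (255.5,201), i.e. about (475,-146). The shut fingers are about 14 mm thick along the slide. I'll shift 10 mm ahead of the button centre and come down.

```bash
python3 -m creep '[[1,[0.004,-0.012,0.02],[0,0,0]],[1,[0,0,0.03],[0,0,0]],[1,[0,0,0.008],[0,0,0]],[1,[0,0,0.004],[0,0,0]],[1,[0,0,0],[0,0,0]]]'; python3 -c "
from h import *
print(onz(np.load('pics/w1.png.npz'),255.5,201,93.5,1))"
```

```text
time_s: 2.15
ee_pos: [474.6, -138.4, 100.0]
orientation: [[0.994, 0.11, 0.0], [0.11, -0.994, -0.0], [0.0, 0.0, -1.0]]
force: [0.0, -0.8, 0.8]
grip_width: 0.1
grip_force: 0.0
[ 475.84299664 -144.9126506    93.5       ]
```

```bash
python3 -m creep '[[1,[0,0,0.004],[0,0,0]],[1,[0,0,0.004],[0,0,0]],[1,[0,0,0.003],[0,0,0]],[1,[0,0,0.003],[0,0,0]],[1,[0,0,0],[0,0,0]]]'
```

```text
time_s: 2.65
ee_pos: [475.5, -137.9, 86.2]
orientation: [[0.994, 0.112, 0.002], [0.112, -0.994, -0.001], [0.002, 0.001, -1.0]]
force: [0.0, -1.0, 5.5]
grip_width: 0.4
grip_force: 2.8
```

```bash
python3 -m creep '[[1,[0,0,0.002],[0,0,0]],[1,[0,-0.004,0],[0,0,0]],[1,[0,-0.006,0],[0,0,0]],[1,[0,-0.008,0],[0,0,0]],[1,[0,-0.008,0],[0,0,0]]]'
```

```text
time_s: 3.15
ee_pos: [472.8, -113.2, 85.9]
orientation: [[0.994, 0.111, 0.002], [0.111, -0.994, -0.003], [0.002, 0.004, -1.0]]
force: [-3.5, -2.3, 16.1]
grip_width: 0.1
grip_force: 8.1
```

```bash
python3 -m creep '[[1,[0,-0.009,0],[0,0,0]],[1,[0,-0.009,0],[0,0,0]],[1,[0,-0.009,0],[0,0,0]],[1,[0,-0.009,0],[0,0,0]],[1,[0,-0.009,0],[0,0,0]],[1,[0,-0.009,0],[0,0,0]],[1,[0,-0.009,0],[0,0,0]],[1,[0,-0.007,0],[0,0,0]],[1,[0,0,0],[0,0,0]]]'
```

```text
time_s: 4.05
ee_pos: [464.7, -41.4, 85.8]
orientation: [[0.994, 0.113, 0.001], [0.113, -0.994, -0.001], [0.001, 0.002, -1.0]]
force: [-5.3, 0.2, 17.9]
grip_width: -0.0
grip_force: 9.4
```

```bash
python3 - <<'E'
from h import *
d=grab("wrist","w2.png")
E
```

```text
(no output)
```

View pics/w2.png

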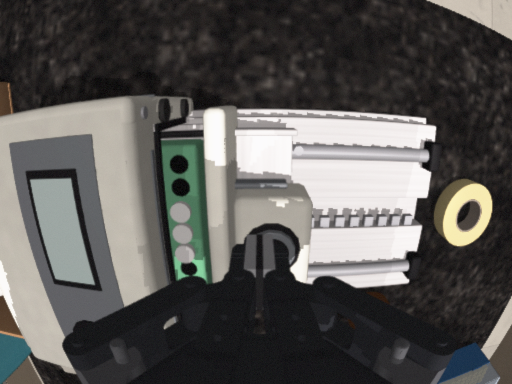

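The drawer has moved about 96 mm with the button held at (265,250), and the panel is nearing the mouth. I'll push on to the stop.

```bash
python3 -m creep '[[1,[0.001,-0.007,0],[0,0,0]],[1,[0.001,-0.007,0],[0,0,0]],[1,[0,-0.006,0],[0,0,0]],[1,[0,-0.004,0],[0,0,0]],[1,[0,-0.003,0],[0,0,0]],[1,[0,-0.003,0],[0,0,0]],[1,[0,0,0],[0,0,0]]]'
```

```text
time_s: 4.8
ee_pos: [462.4, -18.0, 85.8]
orientation: [[0.994, 0.11, -0.001], [0.11, -0.994, -0.01], [-0.002, 0.01, -1.0]]
force: [-8.4, -12.1, 21.2]
grip_width: 0.2
grip_force: 11.6
```

```bash
python3 -m creep '[[1,[0,-0.001,0],[0,0,0]],[1,[0,0,-0.003],[0,0,0]],[1,[0,0,-0.004],[0,0,0]],[1,[0,0,-0.006],[0,0,0]],[1,[0,0,-0.006],[0,0,0]],[1,[0,0,0],[0,0,0]]]'
python3 - <<'E'
from h import *
d=grab("wrist","w3.png")
E
```

```text
time_s: 5.4
ee_pos: [462.8, -10.7, 103.0]
orientation: [[0.994, 0.112, 0.001], [0.112, -0.994, 0.0], [0.001, 0.0, -1.0]]
force: [0.2, -2.5, 0.7]
grip_width: 0.0
grip_force: 1.1
```

View pics/w3.png

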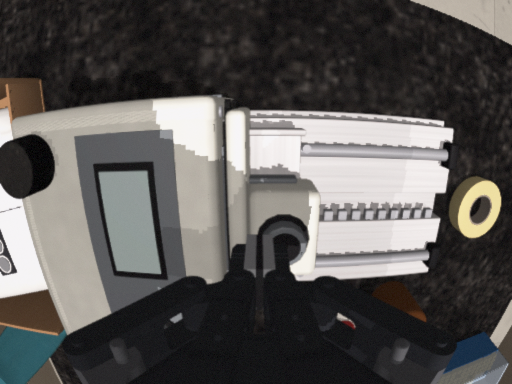

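The panel now sits at the mouth around (238,190) and the finger rests on the panel's rear face. To confirm the drawer is home and locked, I'll push lightly on the panel with the button released.

```bash
python3 -m creep '[[1,[0,0.002,0.003],[0,0,0]],[1,[0,-0.002,0.001],[0,0,0]],[1,[0,-0.003,0],[0,0,0]],[1,[0,-0.002,0],[0,0,0]],[1,[0,0,0],[0,0,0]]]'
```

```text
time_s: 5.95
ee_pos: [461.8, -10.6, 97.8]
orientation: [[0.994, 0.11, 0.0], [0.11, -0.994, -0.006], [-0.001, 0.006, -1.0]]
force: [2.2, -11.7, -3.6]
grip_width: -0.2
grip_force: 5.9
```

```bash
python3 -m creep '[[1,[0,0.008,0],[0,0,0]],[1,[0,0.002,0.003],[0,0,0]],[1,[0,0,0.003],[0,0,0]],[1,[0,0,0],[0,0,0]]]'
```

```text
time_s: 6.35
ee_pos: [463.8, -17.0, 93.1]
orientation: [[0.994, 0.112, 0.001], [0.112, -0.994, -0.002], [0.001, 0.002, -1.0]]
force: [-0.5, -5.3, 4.8]
grip_width: 0.1
grip_force: 4.2
```

The fingertip meets the button at z 93, so the button is up and the drawer is locked home. Now lift off and go over the start key.

```bash
python3 -m creep '[[1,[0,0,-0.02],[0,0,0]],[1,[0,0,-0.04],[0,0,0]],[1,[-0.016,-0.023,0],[0,0,0]],[1,[-0.016,-0.023,0],[0,0,0]],[1,[-0.016,-0.023,0],[0,0,0]],[1,[0,0,0],[0,0,0]]]'
python3 - <<'E'
from h import *
d=grab("wrist","w4.png");s=env.sense();print(s["ee_pos"],d["position"],s["qpos"])
t=grab("top","t4.png")
K=np.array(d["mtx"]);R=np.array(d["attitude"])
for p in(s["ee_pos"],[409,47,128.5]):
    c=R.T@(np.array(p)-d["position"]);t=np.arctan2(np.hypot(*c[:2]),c[2]);ph=np.arctan2(c[1],c[0]);print(K[0,2]+K[0,0]*t*np.cos(ph),K[1,2]+K[1,1]*t*np.sin(ph))
E
```

```text
time_s: 6.95
ee_pos: [405.3, 50.7, 152.0]
orientation: [[0.993, 0.117, -0.001], [0.117, -0.993, -0.0], [-0.001, 0.0, -1.0]]
force: [-0.3, -0.1, -0.1]
grip_width: -0.0
grip_force: 0.0
[406.60063843  49.02616655 152.18973305] [483.43660813  60.10285939 295.22072013] [ 34.18440425  -8.40520451 -41.0604669  119.55478828  -5.93350105
  66.92677744 -87.59489396]
262.89716810752884 248.7601425303738
266.235669801879 227.32299998636987
```

View pics/w4.png

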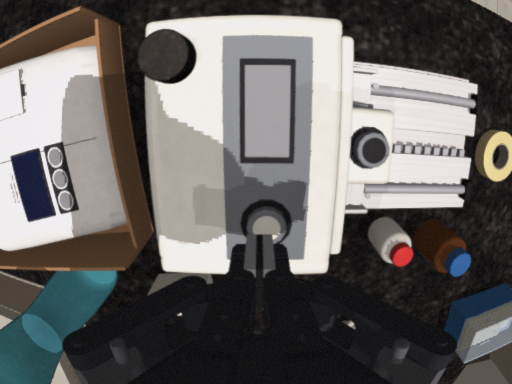

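The key is at (267,222), nearly under the fingertips at about (410,47), and within reach. I'll centre over it and press.

```bash
python3 -m creep '[[1,[0.003,0.002,0.01],[0,0,0]],[1,[0,0,0.009],[0,0,0]],[1,[0,0,0.004],[0,0,0]],[1,[0,0,0.003],[0,0,0]],[1,[0,0,0.002],[0,0,0]],[1,[0,0,0.002],[0,0,0]],[1,[0,0,0],[0,0,0]],[1,[0,0,0],[0,0,0]]]'
```

```text
time_s: 7.85
ee_pos: [410.3, 45.2, 124.3]
orientation: [[0.994, 0.112, -0.002], [0.112, -0.994, -0.002], [-0.002, 0.001, -1.0]]
force: [-9.7, -2.2, 18.4]
grip_width: 0.1
grip_force: 9.5
```

The key is bottomed out: 124.3 mm, with the force well above its 3.9 N spring. Release and retreat upward.

```bash
python3 -m creep '[[1,[0,0,0.001],[0,0,0]],[1,[0,0,-0.005],[0,0,0]],[1,[0,0,-0.01],[0,0,0]],[1,[0,0,-0.03],[0,0,0]],[1,[0,0,-0.04],[0,0,0]],[1,[0.03,0,-0.03],[0,0,0]],[1,[0,0,0],[0,0,0]]]'
python3 - <<'E'
from h import *
d=grab("wrist","w5.png")
E
```

```text
time_s: 8.55
ee_pos: [445.6, 49.6, 241.3]
orientation: [[0.994, 0.112, 0.011], [0.112, -0.994, 0.001], [0.011, 0.0, -1.0]]
force: [-0.2, -0.2, -1.0]
grip_width: -0.1
grip_force: 0.0
```

View pics/w5.png

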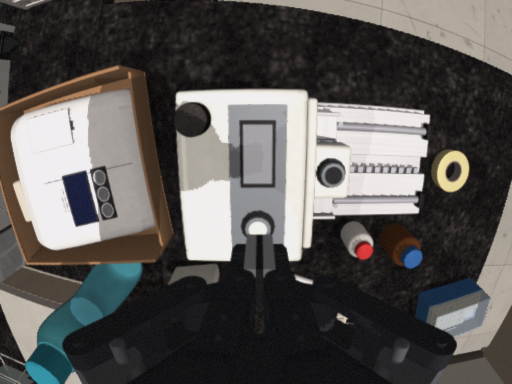

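The drawer is closed at the mouth (312,170), the key at (258,227) and the button at (332,173) are free, and the bystanders are still in place. The arm is clear of everything.

```bash
python3 -c "
from cell import env
print(env.hand_in())"
```

```text
the job is handed in; nothing more can be done
None
```

The job is handed in: the drawer is home and locked, the start key was pressed fully down and released, and nothing else on the bench looks moved; robot time was about 8.6 s.

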